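# Free a seized star-head locking pin

### The job

The star-headed locking pin has seized in the bushing of the sloping grey yoke. Work it loose by twisting it back and forth, about 20 degrees to each side, while pulling gently along its own axis, until it stands 15 mm further out than it did, and leave it there. Do not haul on it: the rubber-mounted bushing must not be dragged more than 4 mm out of the yoke; and do not disturb the jar, the spanner and the hex key.

Things in the scene. Friction and masses are not known exactly. Their poses are not given: they have to be found in the camera images.
- pin_head (a point): Middle of the pin's black star-shaped head, on the pin's axis; z points out of the bushing. Head 36 mm across its five lobes (grasp width 33 to 36 mm), 14 mm thick along the axis, on a bright round stud 8 mm in diameter that goes 19 mm into the bushing. The pin is captive: it draws out by at most 18 mm, where it meets a stop, and it stays wherever it is left.
- pin_rim (a point): Point on the rim of the head, 17 mm from the pin's axis, level with pin_head; at the start it lies on the up-slope side (+x of bushing_mouth), so its y in that frame shows how far the pin is twisted. Friction: a straight pull under 45 N does not move the pin. Under a pull of 10 to 25 N, a twist of 0.12 to 0.2 N m either way moves it, and each swing of 0.8 rad walks it out by 1 to 4 mm.
- bushing_mouth (a point): Centre of the open end of the steel bushing, a sleeve 24 mm outside, 26 mm long, square on the yoke's sloping face. z: its axis, outward, 35 degrees from vertical, leaning towards the robot; pull along +z. y is level. At the start the head's underside is 3 mm and its middle 10 mm outside the mouth. Yoke: fixed grey wedge 64 mm wide, foot 120 x 90 mm, top edge 86 mm high.
- bushing (a joint): How far the bushing has been dragged out of its rubber mount along its axis, in m: 0 at rest, springs back, 1 mm for every 8 N of pull. Must stay under 4.5 mm.
- jar_mid (a point): Bystander: white plastic sample jar, 58 mm in diameter, 80 mm high; this is its middle. Loose, leave alone.
- spanner_mid (a point): Bystander: steel open-end spanner lying flat, 155 mm long along its y axis, 27 mm wide, 8 mm thick; its middle. Loose, leave alone.
- hex_key_mid (a point): Bystander: dark hex key lying flat, 92 x 36 x 8 mm, long along its y axis; its middle. Loose, leave alone.
Not all that is in view belongs to the job. There is more than one size of the part that bears pin_head; the job needs the largest.

How it is judged:
By the outcome, as a careful person would: the job done as asked, in the order asked, and still so for the second after the job is handed in, with the robot touching nothing.
It also fails if it takes over 51 s, if anything falls off the work surface, if the arm or the gripper's body presses on something with over 40 N, if the wrist force passes 120 N, or if a joint passes its speed limit or range.

### The arm

A 7-joint arm with a two-finger parallel gripper is mounted at the origin on a cart in front of the work surface, level with it; the furniture and walls round the work are solid. World frame = base frame: x ahead of the robot, y to its left, z up, the work surface at z = 0. Lengths are in m, angles in rad, forces in N, time in s.
With the tool pointing down it reaches from about 0.425 to 0.875 m from the base axis. Payload 4.7 kg.
Tool frame: the origin (TCP) lies at the very end of the fingers, on their centre line; the grasp point (between the pads) lies 19 mm behind it; z points along the fingers, y is the line along which they close (so a half turn about z gives the same grasp; the last joint's range is limited). The gripper opens to 87 mm and grips with 3 to 60 N. Pads are 19 mm wide; open, the fingers measure 117 mm over their backs; the gripper's body (75 mm by 190 mm) begins 51 mm behind the grasp point.
Start: joints at [1.284, 0.321, -0.07, 1.45, 0.023, 1.371, -0.057], TCP at [0.193, -0.621, 0.223] pointing down, gripper open.
Joint ranges: [-2.86, 2.86], [-0.3, 2.09], [-1.38, 1.24], [0.06, 2.45], [-1.56, 4.7], [0.09, 2.05], [-2.69, 2.69]. Speed limits (rad/s): [2.57, 2.57, 3.14, 3.14, 3.14, 3.14, 3.14].

### API

Orientations are given as a rotation vector (axis times angle).
In Python, from bench import ctrl, vision gives the robot as it stands.
- The arm moves only by the tool jog_arm, never from a script. Its argument "increments" is a list of rows, each an object of numbers: "tx", "ty", "tz": the shift along the tool's x, y, z in mm; "wx", "wy", "wz": the turn, a rotation vector about the tool's x, y, z in rad; "gripper": the opening, from 0 (shut) to 1 (fully open). In form: [{"tx": .., "ty": .., "tz": .., "wx": .., "wy": .., "wz": .., "gripper": ..}, ...]. A call has exactly 5 rows; each row is the pose to reach, as a shift and turn from the pose commanded when the call began, along the tool's axes at that moment; what a row does not reach only later rows make up. A row lasts 1/12 s, in which the tool goes at most 41.7 mm and 7.16 degrees, less where a joint would pass 70% of its speed; a pose out of reach is approached as far as the arm can. A call with a gripper value outside its range is refused whole. The fingers move at their own pace and stop on an object; "grip_force" is the grip in N (left out, the last holds). Time passes only in rows, so rows that repeat a pose let the fingers close, or fill a call up. It gives the time, the measured TCP pose, the force, the opening and the grip force at its end, in the units of the state.
- ctrl.get_state(): the state, without advancing time (a new reading comes with each control period).
- vision.get_image(name): name is "scene" or "top" or "wrist"; returns a dict with "color" (384x512x3 uint8, blue, green, red), "fx", "fy", "cx", "cy" (pixels), "extrinsics" (4x4, takes a point from world to camera coordinates). Camera axes: x right, y down, z forward; pixel columns grow to the right and rows downward; lengths in m; the calibration is good to about 2 mm. The wrist camera is an equidistant fisheye: a pixel r from the principal point sees the ray r / f radians off the axis. A picture is of the moment at which its call begins. There is no depth.
- ctrl.close_job(): hands the job in; it is judged then, once.
Trained networks look in the newest picture that a camera, given by its name, has taken for a name from the list of things; names that differ only in an ending like _2 or _b are one class to them, and where a whole thing is asked for, a point or a joint stands for the part that bears it (a point fixed in the world has none). Each returns a list of dicts, best first, with "conf" (0 to 1); they miss things now and then, are a little off and sometimes report something else, mostly with a low value. They report only what shows in the picture. A call takes as long as a camera call. They do not tell look-alikes from the thing itself.
- vision.spot_in(camera, thing): "bbox" ([left, top, right, bottom] in pixels, round what is visible of it).
The state is a dict: "time": time; "joint_positions": joint angles; "qd": joint speeds; "joint_torque": joint torques, N m; "position": TCP position; "tool_rot": TCP orientation; "ft_force": force on the tool from outside, world axes, zero at the start; "torque": the same for the moment, N m; "grip_width": opening from 0.0 (shut) to 1.0 (fully open); "grip_force": force on a finger pad.
Only numpy, scipy, OpenCV 4.12 (cv2) and the standard library are available. Lean on these libraries where they do the work, as an engineer would, in place of code of your own. Each camera call takes 0.05 s, during which the arm holds its last target. There are 200 camera calls.

## Working session

There is one attempt and no reset: what is moved stays moved. The work goes in short steps, Python scripts to look and compute and a tool call to move; the robot and the scene stay as the last step left them, time stands still between calls to the robot, and variables do not carry over. Pictures are saved under pics/ and viewed, at most 10 in all, crops included, and the job is handed in when it is done.

Besides the shell and the picture viewer there is one more tool, called after ">>>" as a command line: name --argument value ..., lists and objects as JSON in quotes. jog_arm: Moves the arm, as the interface text tells. Its arguments: {"type":"object","properties":{"increments":{"type":"array"},"grip_force":{"type":"number"}},"required":["increments"]}

```bash
ls; mkdir -p pics
cat > h.py <<'E'
import numpy as np, cv2
from bench import ctrl, vision
from scipy.spatial.transform import Rotation as R
def ray(im,u,v):
    E=np.array(im["extrinsics"]);c=-E[:3,:3].T@E[:3,3]
    d=E[:3,:3].T@np.array([(u-im["cx"])/im["fx"],(v-im["cy"])/im["fy"],1]);return c,d/np.linalg.norm(d)
def onz(im,u,v,z):
    c,d=ray(im,u,v);return c+d*(z-c[2])/d[2]
def proj(im,p):
    E=np.array(im["extrinsics"]);q=E[:3,:3]@p+E[:3,3];return im["fx"]*q[0]/q[2]+im["cx"],im["fy"]*q[1]/q[2]+im["cy"]
E
python3 - <<'E'
from h import *
s=ctrl.get_state();print(s)
for n in("scene","top"):
    im=vision.get_image(n);cv2.imwrite(f"pics/{n}0.png",cv2.resize(im["color"],(768,576)));c,d=ray(im,256,192)
    print(n,im["fx"],c.round(3),d.round(3))
    for t in("pin_head","bushing_mouth","bushing","jar_mid","spanner_mid","hex_key_mid"):
        print(t,[(np.round(b["bbox"]),round(b["conf"],2)) for b in vision.spot_in(n,t)])
E
```

```text
pics
{'time': 0.0, 'joint_positions': array([ 1.2841146 ,  0.32182084, -0.07010934,  1.45169743,  0.02263177,
        1.37073948, -0.05688508]), 'qd': array([ 0.00021185,  0.00193045, -0.00121516,  0.00021285, -0.00031511,
        0.00015038,  0.00052656]), 'joint_torque': array([ 4.96910325e-04, -4.91293788e+01, -4.03623031e-01, -3.12533033e+01,
       -6.39680726e-02,  4.38070914e-02,  1.81966166e-04]), 'position': array([ 0.19236907, -0.62031231,  0.22145182]), 'tool_rot': array([-3.10430042e+00, -4.70530428e-01,  6.26618546e-04]), 'ft_force': array([ 0.00479667, -0.34939553, -0.63554492]), 'torque': array([-0.00032031, -0.05553393,  0.0226665 ]), 'grip_force': 0.0, 'grip_width': 1.0014352384858043}
scene 408.2176356669691 [-0.058  0.575  0.974] [ 0.471 -0.477 -0.742]
pin_head [(array([244., 170., 248., 174.]), 0.56), (array([266., 216., 277., 224.]), 0.41), (array([211., 198., 226., 216.]), 0.39), (array([296., 140., 314., 171.]), 0.28)]
bushing_mouth [(array([266., 220., 278., 228.]), 0.68), (array([208., 196., 220., 208.]), 0.66), (array([240., 173., 246., 178.]), 0.59)]
bushing [(array([267., 219., 277., 232.]), 0.67), (array([235., 168., 250., 177.]), 0.57)]
jar_mid [(array([293., 138., 316., 170.]), 0.77)]
spanner_mid []
hex_key_mid []
top 402.58660875217464 [0.322 0.038 1.087] [ 0.182 -0.011 -0.983]
pin_head [(array([214., 166., 227., 180.]), 0.52), (array([243., 229., 256., 242.]), 0.47)]
bushing_mouth [(array([273., 157., 284., 164.]), 0.64), (array([215., 165., 230., 182.]), 0.59), (array([246., 225., 256., 242.]), 0.45)]
bushing [(array([271., 154., 282., 161.]), 0.62), (array([214., 164., 226., 181.]), 0.61)]
jar_mid [(array([353., 171., 378., 199.]), 0.85)]
spanner_mid [(array([129., 163., 180., 176.]), 0.56)]
hex_key_mid []
```

View pics/scene0.png

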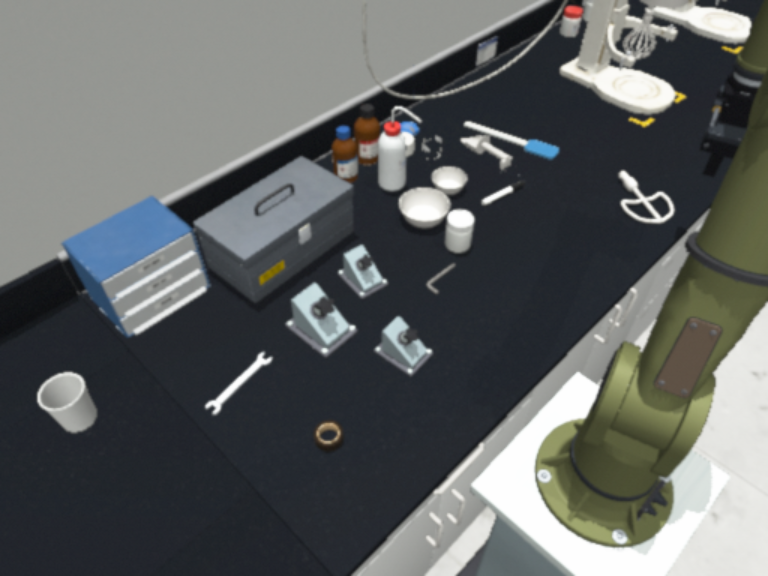

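View pics/top0.png

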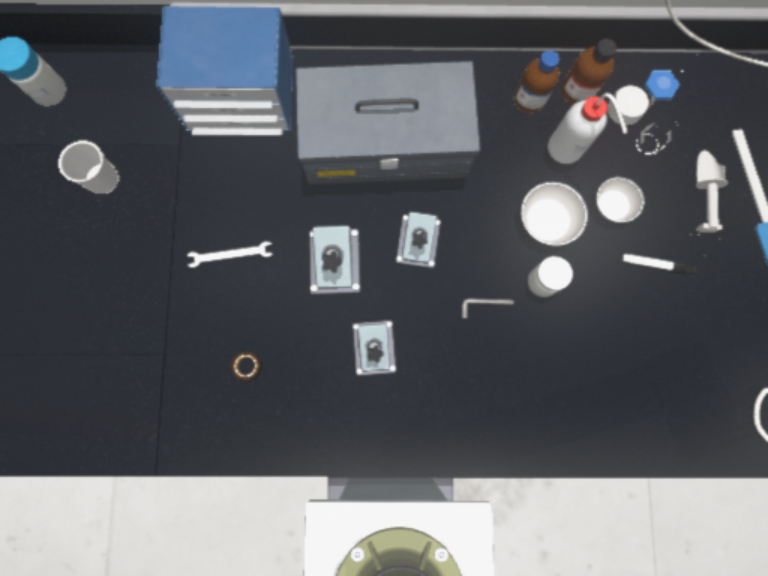

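The scene picture and the top picture both show three star-headed pins in yokes. In top, full-size pixels, they are A (221,173), B (250,234) and C (280,160). In scene they are at (214,206), (272,222) and (243,176). A has the largest yoke, so I choose A; I'll check sizes and look at a close crop.

Run:
```python
from h import *
t=vision.get_image("top");s=vision.get_image("scene")
a=cv2.resize(t["color"][145:205,190:250],(400,400),interpolation=cv2.INTER_CUBIC)
b=cv2.resize(s["color"][180:240,185:245],(400,400),interpolation=cv2.INTER_CUBIC)
cv2.imwrite("pics/crop1.png",np.hstack([a,b]))
def tri(p,q):
    c1,d1=ray(t,*p);c2,d2=ray(s,*q)
    k=np.linalg.lstsq(np.c_[d1,-d2],c2-c1,rcond=None)[0]
    x,y=c1+k[0]*d1,c2+k[1]*d2;return ((x+y)/2).round(4),np.linalg.norm(x-y).round(4)
for n,p,q in(("A",(221,173),(214,206)),("B",(250,234),(272,222)),("C",(280,159),(243,176))):print(n,tri(p,q))
for u,v in((311,291),(359,290),(358,232),(312,232)):print(onz(t,u/1.5,v/1.5,0.005).round(3))
```

```text
A (array([0.56  , 0.1184, 0.0717]), np.float64(0.0032))
B (array([0.4029, 0.0419, 0.0693]), np.float64(0.002))
C (array([ 0.6025, -0.0369,  0.0525]), np.float64(0.0002))
[0.515 0.159 0.005]
[0.518 0.071 0.005]
[0.627 0.075 0.005]
[0.626 0.16  0.005]
```

View pics/crop1.png

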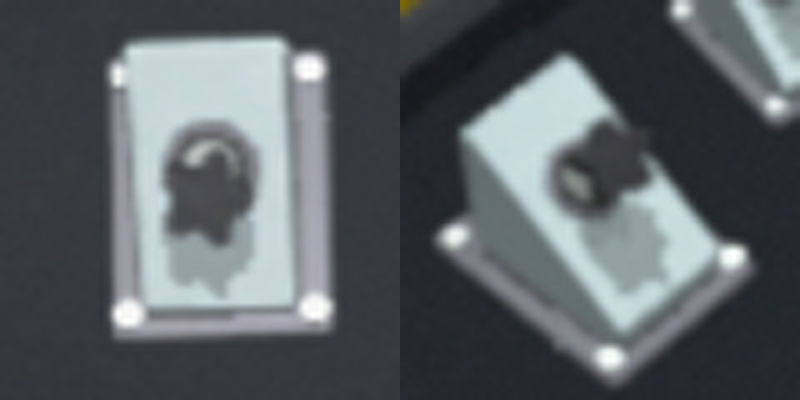

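The crop shows the biggest yoke (foot measures about 88 x 112 mm), with the head centre at top (221,174.5) and scene (217,203.5). Next I fit a yoke model to both views.

```bash
cat > fit.py <<'E'
from h import *
from scipy.optimize import least_squares
t=vision.get_image("top");s=vision.get_image("scene")
T=lambda x,y:(190+x*.15-.4,145+y*.15-.4); S=lambda x,y:(185+(x-400)*.15-.4,180+y*.15-.4)
obs=[(t,T(113,338),'f',-1,1),(t,T(330,328),'f',-1,-1),(t,T(326,55),'f',1,-1),(t,T(125,42),'w',0,1),(t,T(285,38),'w',0,-1),(t,T(145,308),'b',0,1),(t,T(295,303),'b',0,-1),(t,T(206,197),'h',0,0),
(s,S(620,385),'f',-1,1),(s,S(755,265),'f',-1,-1),(s,S(430,240),'f',1,1),(s,S(460,132),'w',0,1),(s,S(570,55),'w',0,-1),(s,S(622,335),'b',0,1),(s,S(720,250),'b',0,-1),(s,S(614,157),'h',0,0)]
def pts(p):
    x,y,a,h,wx,fx,hx,hz=p;c,n=np.cos(a),np.sin(a)
    for im,o,k,i,j in obs:
        q={'f':(i*.06,j*.045,h),'w':(wx,j*.032,.086),'b':(fx,j*.032,.086-.7*(wx-fx)),'h':(hx,0,hz)}[k]
        yield im,o,np.array([x+c*q[0]-n*q[1],y+n*q[0]+c*q[1],q[2]])
f=lambda p:np.concatenate([np.subtract(proj(im,q),o) for im,o,q in pts(p)])
r=least_squares(f,[.57,.117,0,.005,.04,-.05,-.01,.07],x_scale=[.01]*8,loss='soft_l1')
print(r.x.round(4));print(f(r.x).reshape(-1,2).round(1).tolist())
p=r.x;a=p[2];print("head",p[0]+np.cos(a)*p[6],p[1]+np.sin(a)*p[6],p[7],"yawdeg",np.degrees(a))
wx,hx,hz=p[4],p[6],p[7]
print("head height over slope face",(hz-.086+.7*(wx-hx))*np.cos(np.radians(35)))
E
python3 fit.py
```

```text
[ 0.5724  0.1176  0.0401  0.0075  0.0415 -0.0503 -0.0215  0.0914]
[[0.1, 0.2], [0.6, 0.6], [-0.0, -0.9], [-0.5, 0.4], [0.4, 0.2], [-0.5, 0.1], [0.8, 0.0], [0.1, 0.1], [-0.9, 0.1], [0.4, 0.0], [0.1, 0.0], [-0.0, -0.0], [-0.4, -0.5], [-0.7, 0.1], [0.1, 0.1], [-0.1, -0.0]]
head 0.5509012924493795 0.11676280388960253 0.09135616441360377 yawdeg 2.2958345806807765
head height over slope face 0.040521070365629984
```

The fit is good: residuals are under 1 px and yaw is 2.3°. The head is at about (0.551, 0.117, 0.091), 40 mm above the face. I'll plan the approach as waypoints on an arc, with tool y up-slope so one pad meets the up-slope lobe.

```bash
cat >> h.py <<'E'
a0=np.radians(2.3);HEAD=np.array([.551,.117,.0914])
def frame(az,tilt):
    c,s,C,S=np.cos(az),np.sin(az),np.cos(tilt),np.sin(tilt)
    z=np.array([-S*c,-S*s,C]);x=np.array([C*c,C*s,S]);return np.c_[np.cross(z,x),x,-z]
def step(p0,R0,p1,R1):
    return (R0.T@(p1-p0)*1000).round(1), R.from_matrix(R0.T@R1).as_rotvec().round(3)
RG=frame(a0,np.radians(35)); ZB=-RG[:,2]
E
python3 - <<'E'
from h import *
s=ctrl.get_state();p,Q=s["position"],R.from_rotvec(s["tool_rot"]).as_matrix()
W=[]
for az,r,z,t in((-55,.64,.26,0),(-38,.62,.28,5),(-20,.60,.28,15),(-3,.54,.26,25)):
    az=np.radians(az);W.append((np.array([r*np.cos(az),r*np.sin(az),z]),frame(az,np.radians(t))))
W.append((HEAD+ZB*.08,RG))
for P,M in W:
    print(P.round(3),*step(p,Q,P,M));p,Q=P,M
E
```

```text
[ 0.367 -0.524  0.26 ] [195.3 -40.5 -37.4] [ 0.    0.   -0.31]
[ 0.489 -0.382  0.28 ] [181.3 -47.1 -20. ] [-0.087  0.013 -0.297]
[ 0.564 -0.205  0.28 ] [185.4 -49.2  -4.3] [-0.173  0.055 -0.31 ]
[ 0.539 -0.028  0.26 ] [157.9 -85.9  -2.3] [-0.173  0.102 -0.279]
[0.505 0.115 0.157] [141.4 -81.2  75.8] [-0.174  0.046 -0.08 ]
```

>>> jog_arm --increments '[{"tx":39,"ty":-8,"tz":-8,"wz":-0.062,"gripper":1},{"tx":78,"ty":-16,"tz":-15,"wz":-0.124,"gripper":1},{"tx":117,"ty":-24,"tz":-22,"wz":-0.186,"gripper":1},{"tx":156,"ty":-32,"tz":-30,"wz":-0.248,"gripper":1},{"tx":195,"ty":-40,"tz":-37,"wz":-0.31,"gripper":1}]'

```text
validation failed for argument at $.in...
```

>>> jog_arm --increments '[{"tx":36,"ty":-9,"tz":-4,"wx":-0.017,"wy":0.003,"wz":-0.06,"gripper":1},{"tx":72,"ty":-19,"tz":-8,"wx":-0.035,"wy":0.005,"wz":-0.12,"gripper":1},{"tx":109,"ty":-28,"tz":-12,"wx":-0.052,"wy":0.008,"wz":-0.178,"gripper":1},{"tx":145,"ty":-38,"tz":-16,"wx":-0.07,"wy":0.01,"wz":-0.238,"gripper":1},{"tx":181,"ty":-47,"tz":-20,"wx":-0.087,"wy":0.013,"wz":-0.297,"gripper":1}]'

```text
time: 1.32
position: [0.353, -0.521, 0.243]
tool_rot: [2.919, 0.905, 0.04]
ft_force: [1.2, -1.4, 0.1]
grip_width: 1.001
grip_force: 0.0
```

The first call was refused because it left out some keys. I'll re-plan from here and give every key.

```bash
cat > plan.py <<'E'
from h import *
s=ctrl.get_state();p,Q=s["position"],R.from_rotvec(s["tool_rot"]).as_matrix()
W=[]
for az,r,z,t in((-38,.62,.27,8),(-20,.60,.28,15),(-3,.54,.26,25)):
    az=np.radians(az);W.append((np.array([r*np.cos(az),r*np.sin(az),z]),frame(az,np.radians(t))))
W.append((HEAD+ZB*.08,RG))
for P,M in W:
    print(P.round(3),*step(p,Q,P,M));p,Q=P,M
print(s["joint_positions"].round(2))
E
python3 plan.py
```

```text
[ 0.489 -0.382  0.27 ] [190.5 -35.6 -30.3] [-0.05   0.035 -0.304]
[ 0.564 -0.205  0.28 ] [185.4 -47.5 -16.8] [-0.121  0.063 -0.308]
[ 0.539 -0.028  0.26 ] [157.9 -85.9  -2.3] [-0.173  0.102 -0.279]
[0.505 0.115 0.157] [141.4 -81.2  75.8] [-0.174  0.046 -0.08 ]
[ 1.11  0.21 -0.21  1.56  0.05  1.29 -0.07]
```

>>> jog_arm --increments '[{"tx":38,"ty":-7,"tz":-6,"wx":-0.01,"wy":0.007,"wz":-0.061,"gripper":1},{"tx":76,"ty":-14,"tz":-12,"wx":-0.02,"wy":0.014,"wz":-0.122,"gripper":1},{"tx":114,"ty":-21,"tz":-18,"wx":-0.03,"wy":0.021,"wz":-0.182,"gripper":1},{"tx":152,"ty":-28,"tz":-24,"wx":-0.04,"wy":0.028,"wz":-0.243,"gripper":1},{"tx":190,"ty":-36,"tz":-30,"wx":-0.05,"wy":0.035,"wz":-0.304,"gripper":1}]'

```text
time: 1.73
position: [0.488, -0.3821, 0.2699]
tool_rot: [2.71, 1.321, 0.092]
ft_force: [0.7, -1.1, 0.1]
grip_width: 0.999
grip_force: 0.0
```

>>> jog_arm --increments '[{"tx":37,"ty":-9,"tz":-3,"wx":-0.024,"wy":0.012,"wz":-0.062,"gripper":1},{"tx":74,"ty":-19,"tz":-7,"wx":-0.048,"wy":0.025,"wz":-0.123,"gripper":1},{"tx":111,"ty":-28,"tz":-10,"wx":-0.072,"wy":0.037,"wz":-0.185,"gripper":1},{"tx":148,"ty":-38,"tz":-13,"wx":-0.096,"wy":0.05,"wz":-0.246,"gripper":1},{"tx":185,"ty":-47,"tz":-17,"wx":-0.121,"wy":0.063,"wz":-0.308,"gripper":1}]'

```text
time: 2.15
position: [0.5632, -0.2058, 0.2799]
tool_rot: [2.392, 1.674, 0.221]
ft_force: [0.6, -0.5, -0.4]
grip_width: 1.003
grip_force: 0.0
```

```bash
sed -i 's/^for az,r,z,t in.*/for az,r,z,t in((-3,.54,.26,25),):/' plan.py; python3 plan.py
```

```text
[ 0.539 -0.028  0.26 ] [158.6 -85.6  -2.2] [-0.173  0.101 -0.28 ]
[0.505 0.115 0.157] [141.4 -81.2  75.8] [-0.174  0.046 -0.08 ]
[ 0.81  0.01 -0.51  1.72  0.02  1.15 -0.06]
```

>>> jog_arm --increments '[{"tx":32,"ty":-17,"tz":0,"wx":-0.035,"wy":0.02,"wz":-0.056,"gripper":1},{"tx":63,"ty":-34,"tz":-1,"wx":-0.07,"wy":0.04,"wz":-0.112,"gripper":1},{"tx":95,"ty":-51,"tz":-1,"wx":-0.104,"wy":0.061,"wz":-0.168,"gripper":1},{"tx":127,"ty":-68,"tz":-2,"wx":-0.138,"wy":0.081,"wz":-0.224,"gripper":1},{"tx":158,"ty":-86,"tz":-2,"wx":-0.173,"wy":0.101,"wz":-0.28,"gripper":1}]'

```text
time: 2.57
position: [0.5387, -0.0289, 0.26]
tool_rot: [2.026, 1.922, 0.427]
ft_force: [0.6, 0.6, 0.2]
grip_width: 0.998
grip_force: 0.0
```

>>> jog_arm --increments '[{"tx":28,"ty":-16,"tz":15,"wx":-0.035,"wy":0.009,"wz":-0.016,"gripper":1},{"tx":56,"ty":-32,"tz":30,"wx":-0.07,"wy":0.018,"wz":-0.032,"gripper":1},{"tx":85,"ty":-49,"tz":45,"wx":-0.104,"wy":0.027,"wz":-0.048,"gripper":1},{"tx":113,"ty":-65,"tz":61,"wx":-0.139,"wy":0.037,"wz":-0.064,"gripper":1},{"tx":141,"ty":-81,"tz":76,"wx":-0.174,"wy":0.046,"wz":-0.08,"gripper":1}]'

```text
time: 2.98
position: [0.5352, 0.0666, 0.1868]
tool_rot: [1.847, 1.906, 0.601]
ft_force: [2.4, -1.2, -0.2]
grip_width: 1.0
grip_force: 0.0
```

```bash
sed -i 's/^for az,r,z,t in.*/for az,r,z,t in():/' plan.py; python3 plan.py
python3 - <<'E'
from h import *
im=vision.get_image("wrist");print(im["fx"],im["cx"],im["cy"])
E=np.array(im["extrinsics"])
def fp(p):
    q=E[:3,:3]@p+E[:3,3];th=np.arctan2(np.hypot(q[0],q[1]),q[2]);f=im["fx"]*th/np.hypot(q[0],q[1]);return np.round([im["cx"]+f*q[0],im["cy"]+f*q[1]],1)
print("head pred",fp(HEAD),"mouth",fp(HEAD-.01*ZB), "rim",fp(HEAD+.017*RG[:,1]),"base",fp(HEAD-.036*ZB))
for t in("pin_head","bushing_mouth","bushing"):print(t,[(np.round(b["bbox"]),round(b["conf"],2)) for b in vision.spot_in("wrist",t)])
u,v=fp(HEAD).astype(int);print(u,v)
c=im["color"][max(0,v-75):v+75,max(0,u-100):u+100];print(max(0,u-100),max(0,v-75));cv2.imwrite("pics/w1.png",cv2.resize(c,None,fx=4,fy=4,interpolation=cv2.INTER_CUBIC))
E
```

```text
[0.505 0.115 0.157] [ 49.5 -40.5   8.2] [-0.001  0.004 -0.007]
[-0.07 -0.3  -0.16  2.29  0.14  0.56 -0.3 ]
297.3186396354542 252.51104380557157 192.003972221107
head pred [204.8 138.2] mouth [206.6 137.1] rim [224.7 137.7] base [210.8 134.5]
pin_head [(array([184., 118., 227., 160.]), 0.59)]
bushing_mouth [(array([182., 118., 224., 159.]), 0.66), (array([230., 279., 238., 288.]), 0.57)]
bushing [(array([184., 121., 227., 159.]), 0.8), (array([232., 280., 238., 286.]), 0.62)]
204 138
104 63
```

View pics/w1.png

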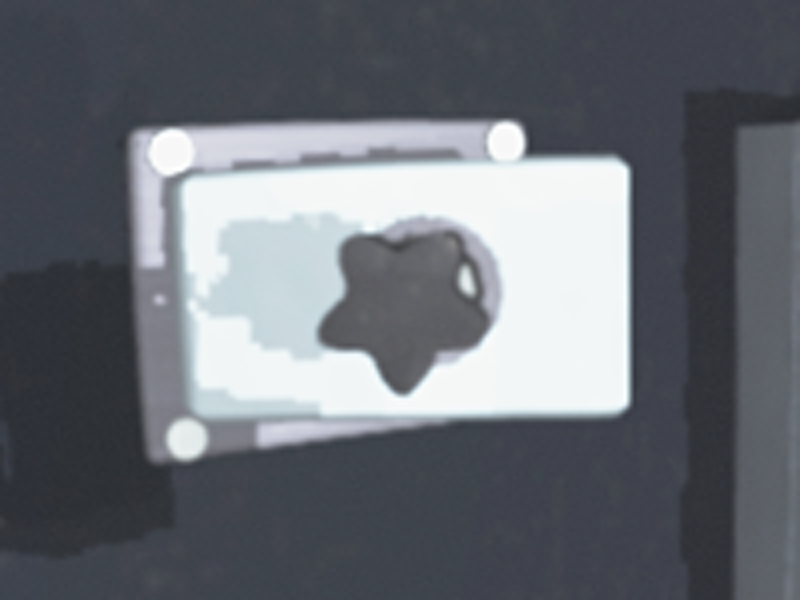

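The wrist view shows the star at crop (403,307), or (205,140) in the image. It matches the prediction (205,138), and the lobes are turned about 15° clockwise from up-slope. Joint 2 is at its limit of -0.3, so the arm stalled, and I'll identify the kinematics to find what is reachable.

```bash
cat > kin.py <<'E'
from h import *
import itertools
from scipy.optimize import least_squares
s=ctrl.get_state()
D=[([1.2841,.3218,-.0701,1.4517,.0226,1.3707,-.0569],[.19237,-.62031,.22145],[-3.1043,-.4705,.0006]),
([1.11,.21,-.21,1.56,.05,1.29,-.07],[.353,-.521,.243],[2.919,.905,.04]),
([.81,.01,-.51,1.72,.02,1.15,-.06],[.5632,-.2058,.2799],[2.392,1.674,.221]),
(s["joint_positions"],s["position"],s["tool_rot"])]
def chain(q,sg):
    Rs=[R.identity()]
    for i in range(7): Rs.append(Rs[-1]*R.from_euler('zyzyzyz'[i],sg[i]*q[i]))
    return Rs
def solve():
    best=None
    for sg in itertools.product((1,-1),repeat=7):
        M=[chain(d[0],sg)[-1].inv()*R.from_rotvec(d[2]) for d in D]
        m=M[-1];e=max((x*m.inv()).magnitude() for x in M)
        if best is None or e<best[0]: best=(e,sg,m)
    return best
e,sg,TOOL=solve()
A=[];b=[]
for q,p,_ in D:
    Rs=chain(q,sg);ez=[0,0,1];ex=[1,0,0]
    cols=[np.array(ez)]+[Rs[k].apply(ez) for k in (2,4,6)]+[Rs[k].apply(ex) for k in (2,4,6)]
    A.append(np.array(cols).T);b.append(p)
A=np.vstack(A);b=np.concatenate(b);n=4
L=np.linalg.lstsq(A[:,:4],b,rcond=None)[0];res=A[:,:4]@L-b
if __name__=="__main__":
    print(e,sg,TOOL.as_rotvec().round(3),L.round(4));print((res*1000).round(1))
LO=np.array([-2.86,-.3,-1.38,.06,-1.56,.09,-2.69]);HI=np.array([2.86,2.09,1.24,2.45,4.7,2.05,2.69])
def fk(q):
    Rs=chain(q,sg);return L[0]*np.array([0,0,1])+sum(L[i]*Rs[k].apply([0,0,1]) for i,k in ((1,2),(2,4),(3,6))),Rs[-1]*TOOL
def ik(p,M,q0):
    f=lambda q:np.r_[(fk(q)[0]-p)*10,(fk(q)[1].inv()*R.from_matrix(M)).as_rotvec()*3,.003*(q-q0)]
    r=least_squares(f,np.clip(q0,LO+.01,HI-.01),bounds=(LO+.005,HI-.005));P,Q=fk(r.x)
    return r.x,np.linalg.norm(P-p)*1000,np.degrees((Q.inv()*R.from_matrix(M)).magnitude())
E
cat > t.py <<'E'
from kin import *
q0=s["joint_positions"]
for w in (0.26,-.14,.66,-.37,-.77,.03):
  for d in (-.018,0,.02,.05,.08):
    M=RG@R.from_euler('z',w).as_matrix()
    best=min((ik(HEAD+ZB*d,M,q0+dq) for dq in (np.zeros(7),[.5,.2,.6,0,-.4,0,0],[-.5,.2,-.6,0,.4,0,0],[.9,.2,1,0,-.8,.3,0],[-.9,.2,-1,0,.8,.3,0])),key=lambda r:r[1]+r[2])
    print(w,d,best[0].round(2),round(best[1],1),round(best[2],2))
E
python3 kin.py; python3 t.py
```

```text
0.005727390562865322 (-1, 1, -1, 1, -1, 1, -1) [0.    0.    1.571] [0.24   0.5605 0.4832 0.4607]
[23.2  7.6 -7.3 18.  13.6 -7.2  9.2 19.7 -0.2 -5.9 20.3 14.7]
0.26 -0.018 [-0.04 -0.04 -0.3   2.41  0.72  0.24 -1.22] 0.0 0.0
0.26 0 [-0.05 -0.09 -0.29  2.41  0.57  0.27 -1.07] 0.0 0.0
0.26 0.02 [-0.09 -0.14 -0.25  2.4   0.46  0.32 -0.97] 0.0 0.0
0.26 0.05 [-0.03 -0.22 -0.3   2.39  0.29  0.39 -0.8 ] 0.0 0.0
0.26 0.08 [-0.08 -0.29 -0.25  2.38  0.23  0.47 -0.75] 0.0 0.0
-0.14 -0.018 [-0.07 -0.04 -0.27  2.41  0.73  0.24 -0.82] 0.0 0.0
-0.14 0 [-0.11 -0.09 -0.23  2.41  0.59  0.28 -0.69] 0.0 0.0
-0.14 0.02 [-0.06 -0.14 -0.27  2.4   0.45  0.32 -0.56] 0.0 0.0
-0.14 0.05 [-0.13 -0.21 -0.21  2.39  0.36  0.39 -0.47] 0.0 0.0
-0.14 0.08 [-0.07 -0.29 -0.27  2.38  0.22  0.47 -0.33] 0.0 0.0
0.66 -0.018 [-0.01 -0.04 -0.33  2.41  0.72  0.24 -1.61] 0.0 0.0
0.66 0 [ 0.02 -0.09 -0.36  2.41  0.55  0.27 -1.45] 0.0 0.0
0.66 0.02 [-0.   -0.14 -0.33  2.4   0.42  0.31 -1.33] 0.0 0.0
0.66 0.05 [-0.07 -0.22 -0.27  2.39  0.31  0.39 -1.22] 0.0 0.0
0.66 0.08 [-0.13 -0.29 -0.22  2.38  0.26  0.47 -1.18] 0.0 0.0
-0.37 -0.
[... 227 characters left out ...]
-0.21] 0.0 0.0
-0.37 0.08 [-0.13 -0.29 -0.22  2.38  0.27  0.47 -0.15] 0.0 0.0
-0.77 -0.018 [-0.08 -0.04 -0.26  2.41  0.73  0.24 -0.19] 0.0 0.0
-0.77 0 [-0.09 -0.09 -0.25  2.41  0.59  0.28 -0.06] 0.0 0.0
-0.77 0.02 [-0.13 -0.14 -0.22  2.4   0.48  0.32  0.04] 0.0 0.0
-0.77 0.05 [-0.09 -0.22 -0.25  2.39  0.33  0.39  0.19] 0.0 0.0
-0.77 0.08 [-0.12 -0.29 -0.22  2.38  0.26  0.47  0.25] 0.0 0.0
0.03 -0.018 [-0.06 -0.04 -0.28  2.41  0.72  0.24 -0.99] 0.0 0.0
0.03 0 [-0.08 -0.09 -0.26  2.41  0.59  0.28 -0.86] 0.0 0.0
0.03 0.02 [-0.03 -0.14 -0.31  2.4   0.43  0.31 -0.71] 0.0 0.0
0.03 0.05 [-0.09 -0.22 -0.25  2.39  0.33  0.39 -0.61] 0.0 0.0
0.03 0.08 [-0.15 -0.29 -0.21  2.38  0.28  0.47 -0.56] 0.0 0.0
```

```bash
python3 - <<'E'
t=open('kin.py').read()
t=t.replace("cols=[np.array(ez)]+[Rs[k].apply(ez) for k in (2,4,6)]+[Rs[k].apply(ex) for k in (2,4,6)]","cols=[np.array(ez)]+[Rs[k].apply(ez) for k in (2,4,6)]+[Rs[2].apply([0,1,0])]")
t=t.replace("A[:,:4]","A")
t=t.replace("((1,2),(2,4),(3,6))),","((1,2),(2,4),(3,6)))+L[4]*Rs[2].apply([0,1,0]),")
open('kin.py','w').write(t)
u=open('t.py').read().replace("(0.26,-.14,.66,-.37,-.77,.03)","(.26,)")
open('t.py','w').write(u)
E
python3 kin.py; python3 t.py
```

```text
0.005727390562865322 (-1, 1, -1, 1, -1, 1, -1) [0.    0.    1.571] [ 0.2523  0.4672  0.5155  0.3698 -0.0266]
[ 0.5 -1.4  0.8  0.8  0.9 -1.9 -2.4  0.8  1.4  1.3  0.1 -0.3]
0.26 -0.018 [-0.09 -0.03 -0.28  2.32  0.6   0.32 -1.11] 0.0 0.0
0.26 0 [-0.09 -0.09 -0.28  2.33  0.51  0.35 -1.03] 0.0 0.0
0.26 0.02 [-0.12 -0.14 -0.26  2.34  0.43  0.39 -0.96] 0.0 0.0
0.26 0.05 [-0.06 -0.23 -0.32  2.35  0.29  0.45 -0.84] 0.0 0.0
0.26 0.08 [-0.16 -0.29 -0.24  2.34  0.28  0.54 -0.83] 3.9 0.47
```

```bash
cat > go.py <<'E'
import sys
from h import *
s=ctrl.get_state();p,Q=s["position"],R.from_rotvec(s["tool_rot"]).as_matrix()
d,w=float(sys.argv[1]),float(sys.argv[2])
print(*step(p,Q,HEAD+ZB*d,RG@R.from_euler('z',w).as_matrix()),s["joint_positions"].round(2))
E
python3 go.py .05 .26
```

```text
[ 46.8 -33.1  37.3] [-0.013  0.004  0.261] [-0.07 -0.3  -0.17  2.29  0.13  0.57 -0.3 ]
```

>>> jog_arm --increments '[{"tx":9,"ty":-7,"tz":7,"wx":0,"wy":0,"wz":0.052,"gripper":1},{"tx":19,"ty":-13,"tz":15,"wx":0,"wy":0,"wz":0.104,"gripper":1},{"tx":28,"ty":-20,"tz":22,"wx":-0.005,"wy":0,"wz":0.156,"gripper":1},{"tx":37,"ty":-26,"tz":30,"wx":-0.01,"wy":0.004,"wz":0.21,"gripper":1},{"tx":47,"ty":-33,"tz":37,"wx":-0.013,"wy":0.004,"wz":0.261,"gripper":1}]'

```text
time: 3.6
position: [0.5266, 0.1118, 0.1363]
tool_rot: [2.112, 1.667, 0.691]
ft_force: [-0.1, -0.2, -0.1]
grip_width: 1.002
grip_force: 0.0
```

```bash
python3 go.py .05 .26
```

```text
[ 2.5 -6.5  0.8] [ 0.008  0.003 -0.013] [ 0.05 -0.23 -0.4   2.34  0.25  0.44 -0.8 ]
```

>>> jog_arm --increments '[{"tx":1,"ty":-3,"tz":0,"wx":0.004,"wy":0.001,"wz":-0.006,"gripper":1},{"tx":2.5,"ty":-6.5,"tz":1,"wx":0.008,"wy":0.003,"wz":-0.013,"gripper":1},{"tx":2.5,"ty":-6.5,"tz":1,"wx":0.008,"wy":0.003,"wz":-0.013,"gripper":1},{"tx":2.5,"ty":-6.5,"tz":1,"wx":0.008,"wy":0.003,"wz":-0.013,"gripper":1},{"tx":2.5,"ty":-6.5,"tz":1,"wx":0.008,"wy":0.003,"wz":-0.013,"gripper":1}]'

```text
time: 4.02
position: [0.521, 0.1169, 0.1313]
tool_rot: [2.1, 1.695, 0.682]
ft_force: [-0.1, -0.6, -0.6]
grip_width: 1.004
grip_force: 0.0
```

```bash
python3 go.py .05 .26
python3 - <<'E'
from h import *
im=vision.get_image("wrist");E=np.array(im["extrinsics"])
def fp(p):
    q=E[:3,:3]@p+E[:3,3];th=np.arctan2(np.hypot(q[0],q[1]),q[2]);f=im["fx"]*th/np.hypot(q[0],q[1]);return np.array([im["cx"]+f*q[0],im["cy"]+f*q[1]])
M=RG@R.from_euler('z',.26).as_matrix();top=HEAD+.007*ZB
c=im["color"].copy();k=4
u,v=fp(HEAD).astype(int);u0,v0=max(0,u-90),max(0,v-70);c=cv2.resize(c[v0:v0+140,u0:u0+180],None,fx=k,fy=k,interpolation=cv2.INTER_CUBIC)
g=lambda p:tuple(int(x) for x in ((fp(p)-[u0,v0]+.5)*k))
cv2.circle(c,g(top),4,(0,0,255),2)
for a in np.linspace(0,2*np.pi,60):cv2.circle(c,g(top+.018*(np.cos(a)*M[:,0]+np.sin(a)*M[:,1])),1,(0,255,0),-1)
cv2.line(c,g(top-.03*M[:,1]),g(top+.03*M[:,1]),(255,0,0),1)
cv2.imwrite("pics/w2.png",c)
for t in("pin_head",):print(t,[(np.round(b["bbox"]),round(b["conf"],2)) for b in vision.spot_in("wrist",t)],fp(HEAD),u0,v0)
E
```

```text
[-0.7  2.  -0.1] [-0.003 -0.002  0.006] [ 0.03 -0.23 -0.4   2.35  0.24  0.44 -0.79]
pin_head [(array([235., 189., 279., 233.]), 0.73), (array([184.,   1., 231.,  80.]), 0.26)] [254.65388739 209.84490732] 164 139
```

View pics/w2.png

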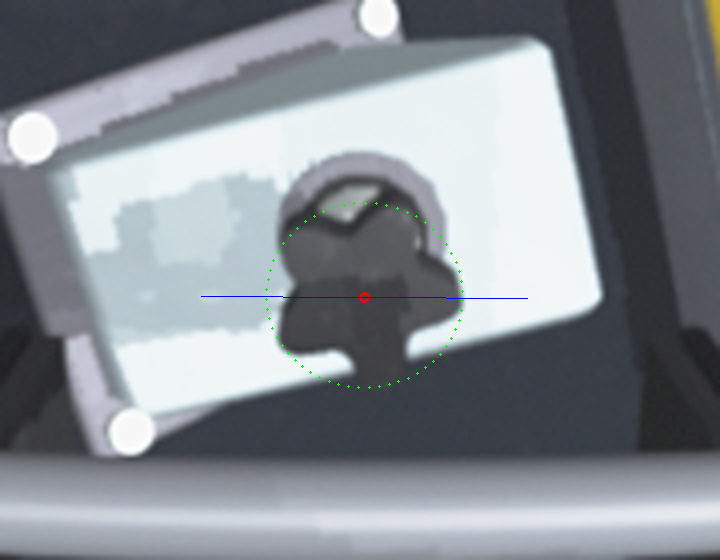

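The grip line (blue) passes through the right lobe and the left valley at (364,297). The head centre agrees to about 1 mm, so I go in.

>>> jog_arm --increments '[{"tx":0,"ty":1,"tz":14,"wx":0,"wy":0,"wz":0.002,"gripper":1},{"tx":0,"ty":2,"tz":28,"wx":0,"wy":0,"wz":0.004,"gripper":1},{"tx":0.3,"ty":2,"tz":42,"wx":-0.003,"wy":-0.002,"wz":0.006,"gripper":1},{"tx":0.3,"ty":2,"tz":56,"wx":-0.003,"wy":-0.002,"wz":0.006,"gripper":1},{"tx":0.3,"ty":2,"tz":68,"wx":-0.003,"wy":-0.002,"wz":0.006,"gripper":1}]'

```text
time: 4.53
position: [0.5611, 0.1193, 0.0751]
tool_rot: [2.104, 1.689, 0.683]
ft_force: [0.7, -0.5, -0.0]
grip_width: 0.998
grip_force: 0.0
```

```bash
python3 go.py -.018 .26
```

```text
[-1.6  1.5 -1.2] [-0.001  0.     0.002] [ 0.15 -0.02 -0.51  2.32  0.6   0.32 -1.11]
```

>>> jog_arm --increments '[{"tx":-1,"ty":1.5,"tz":-1,"wx":0,"wy":0,"wz":0.002,"gripper":0.55},{"tx":-1,"ty":1.5,"tz":-1,"wx":0,"wy":0,"wz":0.002,"gripper":0.5},{"tx":-1,"ty":1.5,"tz":-1,"wx":0,"wy":0,"wz":0.002,"gripper":0.5},{"tx":-1,"ty":1.5,"tz":-1,"wx":0,"wy":0,"wz":0.002,"gripper":0.5},{"tx":-1,"ty":1.5,"tz":-1,"wx":0,"wy":0,"wz":0.002,"gripper":0.5}]' --grip_force 15

```text
time: 4.95
position: [0.5612, 0.118, 0.0779]
tool_rot: [2.105, 1.686, 0.685]
ft_force: [-0.6, -0.4, 0.3]
grip_width: 0.706
grip_force: 0.0
```

>>> jog_arm --increments '[{"tx":0,"ty":0,"tz":0,"wx":0,"wy":0,"wz":0,"gripper":0.2},{"tx":0,"ty":0,"tz":0,"wx":0,"wy":0,"wz":0,"gripper":0.2},{"tx":0,"ty":0,"tz":0,"wx":0,"wy":0,"wz":0,"gripper":0.2},{"tx":0,"ty":0,"tz":0,"wx":0,"wy":0,"wz":0,"gripper":0.2},{"tx":0,"ty":0,"tz":0,"wx":0,"wy":0,"wz":0,"gripper":0.2}]' --grip_force 15

```text
time: 5.37
position: [0.5614, 0.1178, 0.0774]
tool_rot: [2.106, 1.686, 0.684]
ft_force: [1.0, -0.2, 1.5]
grip_width: 0.391
grip_force: 15.0
```

```bash
cat > st.py <<'E'
from h import *
s=ctrl.get_state();p,Q=s["position"],R.from_rotvec(s["tool_rot"]).as_matrix()
w=(R.from_matrix(RG).inv()*R.from_matrix(Q)).as_rotvec()
print("t",round(s["time"],2),"d_mm",((p-HEAD)@ZB*1000).round(2),"lat(yb,xb)",(RG[:,:2].T@(p-HEAD)*1000).round(1),"rot",w.round(3))
F=RG.T@s["ft_force"];T=RG.T@s["torque"]
print("F[yb,xb,-zb]",F.round(1),"T",T.round(3),"grip",round(s["grip_width"]*87,1),round(float(s["grip_force"]),1),s["joint_positions"].round(2))
E
python3 st.py
```

```text
t 5.37 d_mm -17.42 lat(yb,xb) [0.4 0.5] rot [ 0.    -0.     0.261]
F[yb,xb,-zb] [-0.2  1.7 -0.6] T [ 0.342 -0.011 -0.035] grip 34.0 15.0 [ 0.15 -0.03 -0.51  2.32  0.58  0.32 -1.09]
```

>>> jog_arm --increments '[{"tx":0,"ty":0,"tz":0,"wx":0,"wy":0,"wz":0,"gripper":0.2},{"tx":0,"ty":0,"tz":0,"wx":0,"wy":0,"wz":0,"gripper":0.2},{"tx":0,"ty":0,"tz":-1,"wx":0,"wy":0,"wz":0,"gripper":0.2},{"tx":0,"ty":0,"tz":-2,"wx":0,"wy":0,"wz":0,"gripper":0.2},{"tx":0,"ty":0,"tz":-2,"wx":0,"wy":0,"wz":0,"gripper":0.2}]' --grip_force 40

```text
time: 5.78
position: [0.5604, 0.1179, 0.0787]
tool_rot: [2.107, 1.686, 0.685]
ft_force: [11.5, -0.3, -8.8]
grip_width: 0.381
grip_force: 40.7
```

```bash
python3 st.py
```

```text
t 5.78 d_mm -15.83 lat(yb,xb) [0.5 0.4] rot [0.001 0.001 0.261]
F[yb,xb,-zb] [-0.7  4.3 13.8] T [-0.356 -0.114  0.009] grip 33.1 40.7 [ 0.15 -0.04 -0.51  2.32  0.56  0.32 -1.08]
```

>>> jog_arm --increments '[{"tx":0,"ty":0,"tz":-0.4,"wx":0,"wy":0,"wz":0.1,"gripper":0.2},{"tx":0,"ty":0,"tz":-0.5,"wx":0,"wy":0,"wz":0.2,"gripper":0.2},{"tx":0,"ty":0,"tz":-0.5,"wx":0,"wy":0,"wz":0.3,"gripper":0.2},{"tx":0,"ty":0,"tz":-0.5,"wx":0,"wy":0,"wz":0.38,"gripper":0.2},{"tx":0,"ty":0,"tz":-0.5,"wx":0,"wy":0,"wz":0.38,"gripper":0.2}]'

```text
time: 6.2
position: [0.56, 0.1174, 0.0791]
tool_rot: [2.455, 1.289, 0.788]
ft_force: [5.6, -1.8, -2.9]
grip_width: 0.378
grip_force: 40.8
```

```bash
python3 st.py
```

```text
t 6.2 d_mm -15.27 lat(yb,xb) [0.1 0.3] rot [ 0.001 -0.     0.644]
F[yb,xb,-zb] [-2.   2.9  5.5] T [-0.059 -0.308 -0.239] grip 32.9 40.8 [ 0.16 -0.04 -0.53  2.32  0.56  0.32 -1.46]
```

>>> jog_arm --increments '[{"tx":0,"ty":0,"tz":-1,"wx":0,"wy":0,"wz":0,"gripper":0.2},{"tx":0,"ty":0,"tz":-1.4,"wx":0,"wy":0,"wz":-0.1,"gripper":0.2},{"tx":0,"ty":0,"tz":-1.7,"wx":0,"wy":0,"wz":-0.2,"gripper":0.2},{"tx":0,"ty":0,"tz":-2.1,"wx":0,"wy":0,"wz":-0.3,"gripper":0.2},{"tx":0,"ty":0,"tz":-2.5,"wx":0,"wy":0,"wz":-0.4,"gripper":0.2}]'

```text
time: 6.62
position: [0.5587, 0.1178, 0.0811]
tool_rot: [2.083, 1.709, 0.678]
ft_force: [8.0, 0.8, -6.0]
grip_width: 0.377
grip_force: 40.7
```

```bash
python3 st.py
```

```text
t 6.62 d_mm -12.89 lat(yb,xb) [0.5 0.4] rot [0.001 0.001 0.237]
F[yb,xb,-zb] [0.5 3.2 9.5] T [-0.191  0.019  0.169] grip 32.8 40.7 [ 0.14 -0.04 -0.5   2.32  0.54  0.32 -1.04]
```

>>> jog_arm --increments '[{"tx":0,"ty":0,"tz":-0.8,"wx":0,"wy":0,"wz":-0.1,"gripper":0.2},{"tx":0,"ty":0,"tz":-1.2,"wx":0,"wy":0,"wz":-0.2,"gripper":0.2},{"tx":0,"ty":0,"tz":-1.6,"wx":0,"wy":0,"wz":-0.3,"gripper":0.2},{"tx":0,"ty":0,"tz":-1.9,"wx":0,"wy":0,"wz":-0.37,"gripper":0.2},{"tx":0,"ty":0,"tz":-2.2,"wx":0,"wy":0,"wz":-0.37,"gripper":0.2}]'

```text
time: 7.03
position: [0.5574, 0.1182, 0.0828]
tool_rot: [1.697, 2.017, 0.561]
ft_force: [9.6, 1.4, -7.9]
grip_width: 0.379
grip_force: 40.7
```

```bash
python3 st.py
```

```text
t 7.03 d_mm -10.7 lat(yb,xb) [0.9 0.3] rot [ 0.001  0.001 -0.132]
F[yb,xb,-zb] [ 1.   3.4 12. ] T [-0.271  0.117  0.177] grip 33.0 40.7 [ 0.11 -0.05 -0.48  2.32  0.53  0.33 -0.66]
```

>>> jog_arm --increments '[{"tx":0,"ty":0,"tz":-0.5,"wx":0,"wy":0,"wz":0.08,"gripper":0.2},{"tx":0,"ty":0,"tz":-0.9,"wx":0,"wy":0,"wz":0.16,"gripper":0.2},{"tx":0,"ty":0,"tz":-1.3,"wx":0,"wy":0,"wz":0.24,"gripper":0.2},{"tx":0,"ty":0,"tz":-1.7,"wx":0,"wy":0,"wz":0.32,"gripper":0.2},{"tx":0,"ty":0,"tz":-2,"wx":0,"wy":0,"wz":0.4,"gripper":0.2}]'

```text
time: 7.45
position: [0.5563, 0.1177, 0.0844]
tool_rot: [2.12, 1.674, 0.689]
ft_force: [12.1, 0.9, -9.0]
grip_width: 0.378
grip_force: 40.7
```

>>> jog_arm --increments '[{"tx":0,"ty":0,"tz":-0.4,"wx":0,"wy":0,"wz":0.08,"gripper":0.2},{"tx":0,"ty":0,"tz":-0.8,"wx":0,"wy":0,"wz":0.16,"gripper":0.2},{"tx":0,"ty":0,"tz":-1.1,"wx":0,"wy":0,"wz":0.24,"gripper":0.2},{"tx":0,"ty":0,"tz":-1.4,"wx":0,"wy":0,"wz":0.32,"gripper":0.2},{"tx":0,"ty":0,"tz":-1.7,"wx":0,"wy":0,"wz":0.38,"gripper":0.2}]'

```text
time: 7.87
position: [0.5553, 0.1172, 0.0857]
tool_rot: [2.464, 1.278, 0.791]
ft_force: [10.7, -0.9, -7.4]
grip_width: 0.373
grip_force: 40.7
```

```bash
python3 st.py
```

```text
t 7.87 d_mm -7.09 lat(yb,xb) [0.1 0.2] rot [ 0.001 -0.     0.654]
F[yb,xb,-zb] [-1.3  4.5 12.1] T [-0.38  -0.321 -0.167] grip 32.4 40.7 [ 0.17 -0.06 -0.53  2.32  0.5   0.33 -1.41]
```

>>> jog_arm --increments '[{"tx":0,"ty":0,"tz":-0.5,"wx":0,"wy":0,"wz":-0.08,"gripper":0.2},{"tx":0,"ty":0,"tz":-0.9,"wx":0,"wy":0,"wz":-0.16,"gripper":0.2},{"tx":0,"ty":0,"tz":-1.3,"wx":0,"wy":0,"wz":-0.24,"gripper":0.2},{"tx":0,"ty":0,"tz":-1.7,"wx":0,"wy":0,"wz":-0.32,"gripper":0.2},{"tx":0,"ty":0,"tz":-2,"wx":0,"wy":0,"wz":-0.4,"gripper":0.2}]'

```text
time: 8.28
position: [0.5542, 0.1176, 0.0874]
tool_rot: [2.094, 1.699, 0.681]
ft_force: [10.9, -0.0, -7.8]
grip_width: 0.377
grip_force: 40.7
```

>>> jog_arm --increments '[{"tx":0,"ty":0,"tz":-0.4,"wx":0,"wy":0,"wz":-0.08,"gripper":0.2},{"tx":0,"ty":0,"tz":-0.8,"wx":0,"wy":0,"wz":-0.16,"gripper":0.2},{"tx":0,"ty":0,"tz":-1.1,"wx":0,"wy":0,"wz":-0.24,"gripper":0.2},{"tx":0,"ty":0,"tz":-1.4,"wx":0,"wy":0,"wz":-0.32,"gripper":0.2},{"tx":0,"ty":0,"tz":-1.7,"wx":0,"wy":0,"wz":-0.38,"gripper":0.2}]'

```text
time: 8.7
position: [0.5531, 0.118, 0.0887]
tool_rot: [1.696, 2.018, 0.561]
ft_force: [10.5, 1.6, -8.0]
grip_width: 0.374
grip_force: 40.7
```

```bash
python3 st.py
```

```text
t 8.7 d_mm -3.41 lat(yb,xb) [0.9 0.2] rot [ 0.001  0.002 -0.132]
F[yb,xb,-zb] [ 1.2  4.  12.6] T [-0.249  0.21   0.181] grip 32.5 40.7 [ 0.09 -0.07 -0.46  2.33  0.48  0.34 -0.62]
```

>>> jog_arm --increments '[{"tx":0,"ty":0,"tz":-0.5,"wx":0,"wy":0,"wz":0.08,"gripper":0.2},{"tx":0,"ty":0,"tz":-0.9,"wx":0,"wy":0,"wz":0.16,"gripper":0.2},{"tx":0,"ty":0,"tz":-1.3,"wx":0,"wy":0,"wz":0.24,"gripper":0.2},{"tx":0,"ty":0,"tz":-1.6,"wx":0,"wy":0,"wz":0.32,"gripper":0.2},{"tx":0,"ty":0,"tz":-1.9,"wx":0,"wy":0,"wz":0.39,"gripper":0.2}]'

```text
time: 9.12
position: [0.5521, 0.1176, 0.0903]
tool_rot: [2.11, 1.684, 0.686]
ft_force: [11.6, -0.2, -9.4]
grip_width: 0.381
grip_force: 40.6
```

```bash
python3 st.py
python3 - <<'E'
from h import *
t=vision.get_image("top");s=vision.get_image("scene")
a=cv2.resize(t["color"][130:220,170:270],(400,360),interpolation=cv2.INTER_CUBIC)
b=cv2.resize(s["color"][160:250,165:265],(400,360),interpolation=cv2.INTER_CUBIC)
cv2.imwrite("pics/mid.png",np.hstack([a,b]))
E
```

```text
t 9.12 d_mm -1.56 lat(yb,xb) [0.5 0.3] rot [0.001 0.001 0.264]
F[yb,xb,-zb] [-0.7  4.1 14.4] T [-0.381 -0.114 -0.205] grip 33.2 40.6 [ 0.13 -0.08 -0.5   2.33  0.47  0.34 -1.  ]
```

View pics/mid.png

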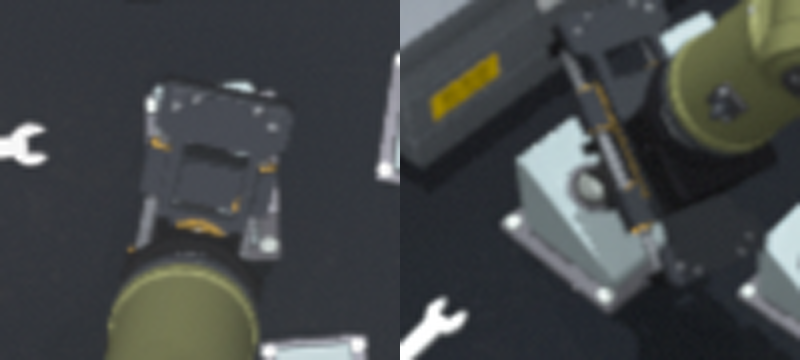

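The gripper hides the head in both views, with the bushing end visible at crop (590,187). From the tool position the pin is out by about 14.1 mm, so I add a small last twist and then ease off the pull.

>>> jog_arm --increments '[{"tx":0,"ty":0,"tz":-0.3,"wx":0,"wy":0,"wz":0.08,"gripper":0.2},{"tx":0,"ty":0,"tz":-0.6,"wx":0,"wy":0,"wz":0.16,"gripper":0.2},{"tx":0,"ty":0,"tz":-0.9,"wx":0,"wy":0,"wz":0.24,"gripper":0.2},{"tx":0,"ty":0,"tz":0.2,"wx":0,"wy":0,"wz":0.24,"gripper":0.2},{"tx":0,"ty":0,"tz":0.8,"wx":0,"wy":0,"wz":0.24,"gripper":0.2}]'

```text
time: 9.63
position: [0.5525, 0.1173, 0.09]
tool_rot: [2.331, 1.446, 0.752]
ft_force: [-2.0, -1.9, 5.2]
grip_width: 0.385
grip_force: 40.9
```

```bash
python3 st.py
```

```text
t 9.63 d_mm -2.0 lat(yb,xb) [0.3 0.4] rot [ 0.001 -0.     0.501]
F[yb,xb,-zb] [-1.8  1.3 -5.4] T [ 0.236 -0.338 -0.168] grip 33.5 40.9 [ 0.16 -0.08 -0.52  2.32  0.47  0.34 -1.23]
```

>>> jog_arm --increments '[{"tx":0,"ty":0,"tz":-0.5,"wx":0,"wy":0,"wz":0,"gripper":0.2},{"tx":0,"ty":0,"tz":-0.5,"wx":0,"wy":0,"wz":0,"gripper":0.2},{"tx":0,"ty":0,"tz":-0.5,"wx":0,"wy":0,"wz":0,"gripper":0.2},{"tx":0,"ty":0,"tz":-0.5,"wx":0,"wy":0,"wz":0,"gripper":0.2},{"tx":0,"ty":0,"tz":-0.5,"wx":0,"wy":0,"wz":0,"gripper":0.2}]'

```text
time: 10.05
position: [0.5521, 0.1173, 0.0904]
tool_rot: [2.331, 1.446, 0.752]
ft_force: [6.2, -1.6, -3.9]
grip_width: 0.376
grip_force: 40.7
```

```bash
python3 st.py
```

```text
t 10.05 d_mm -1.43 lat(yb,xb) [0.3 0.3] rot [ 0.001 -0.     0.501]
F[yb,xb,-zb] [-1.8  2.8  6.7] T [-0.091 -0.292 -0.123] grip 32.7 40.7 [ 0.16 -0.08 -0.52  2.32  0.46  0.34 -1.23]
```

>>> jog_arm --increments '[{"tx":0,"ty":0,"tz":0.4,"wx":0,"wy":0,"wz":0,"gripper":0.2},{"tx":0,"ty":0,"tz":0.4,"wx":0,"wy":0,"wz":0,"gripper":0.6},{"tx":0,"ty":0,"tz":0.4,"wx":0,"wy":0,"wz":0,"gripper":0.8},{"tx":0,"ty":0,"tz":0.4,"wx":0,"wy":0,"wz":0,"gripper":0.8},{"tx":0,"ty":0,"tz":0.4,"wx":0,"wy":0,"wz":0,"gripper":0.8}]'

```text
time: 10.47
position: [0.5512, 0.1176, 0.0893]
tool_rot: [2.332, 1.447, 0.75]
ft_force: [-0.1, -1.0, 0.2]
grip_width: 0.598
grip_force: 0.0
```

>>> jog_arm --increments '[{"tx":0,"ty":0,"tz":0.4,"wx":0,"wy":0,"wz":0,"gripper":0.8},{"tx":0,"ty":0,"tz":-12,"wx":0,"wy":0,"wz":0,"gripper":0.8},{"tx":0,"ty":0,"tz":-25,"wx":0,"wy":0,"wz":0,"gripper":0.8},{"tx":0,"ty":0,"tz":-40,"wx":0,"wy":0,"wz":0,"gripper":0.8},{"tx":0,"ty":0,"tz":-52,"wx":0,"wy":0,"wz":0,"gripper":0.8}]'

```text
time: 10.88
position: [0.5215, 0.1165, 0.1328]
tool_rot: [2.332, 1.447, 0.751]
ft_force: [1.1, 0.8, -0.2]
grip_width: 0.794
grip_force: 0.0
```

```bash
python3 st.py
python3 - <<'E'
from h import *
s=ctrl.get_state();Q=R.from_rotvec(s["tool_rot"]).as_matrix()
print("in tool axes: world up 60 & y-200:",(Q.T@np.array([0.03,-.12,.12])*1000).round(), (Q.T@np.array([0,-.2,.02])*1000).round())
E
```

```text
t 10.88 d_mm 50.88 lat(yb,xb) [ 0.6 -0.4] rot [ 0.002 -0.     0.501]
F[yb,xb,-zb] [0.8 0.8 0.8] T [ 0.631  0.023 -0.02 ] grip 69.1 0.0 [ 0.08 -0.24 -0.44  2.34  0.22  0.44 -1.01]
in tool axes: world up 60 & y-200: [-63. 136. -84.] [-173.  100.  -21.]
```

>>> jog_arm --increments '[{"tx":-12,"ty":27,"tz":-17,"wx":0,"wy":0,"wz":0,"gripper":0.8},{"tx":-25,"ty":54,"tz":-34,"wx":0,"wy":0,"wz":0,"gripper":0.8},{"tx":-38,"ty":82,"tz":-50,"wx":0,"wy":0,"wz":0,"gripper":0.8},{"tx":-50,"ty":109,"tz":-67,"wx":0,"wy":0,"wz":0,"gripper":0.8},{"tx":-63,"ty":136,"tz":-84,"wx":0,"wy":0,"wz":0,"gripper":0.8}]'

```text
time: 11.3
position: [0.5621, -0.0032, 0.2501]
tool_rot: [2.336, 1.453, 0.746]
ft_force: [0.8, 0.3, -1.1]
grip_width: 0.798
grip_force: 0.0
```

>>> jog_arm --increments '[{"tx":-35,"ty":20,"tz":-4,"wx":0,"wy":0,"wz":0,"gripper":0.8},{"tx":-69,"ty":40,"tz":-8,"wx":0,"wy":0,"wz":0,"gripper":0.8},{"tx":-104,"ty":60,"tz":-12,"wx":0,"wy":0,"wz":0,"gripper":0.8},{"tx":-138,"ty":80,"tz":-16,"wx":0,"wy":0,"wz":0,"gripper":0.8},{"tx":-173,"ty":100,"tz":-21,"wx":0,"wy":0,"wz":0,"gripper":0.8}]'

```text
time: 11.72
position: [0.5616, -0.205, 0.2692]
tool_rot: [2.336, 1.45, 0.745]
ft_force: [1.6, 0.6, 0.1]
grip_width: 0.797
grip_force: 0.0
```

Run:
```python
from h import *
t=vision.get_image("top");s=vision.get_image("scene")
for k,(im,(x,y)) in {"top":(t,(190,145)),"scene":(s,(185,180))}.items():
    print(k,[(d,np.round((np.array(proj(im,HEAD+ZB*d/1000))+.5-[x,y])*400/60).tolist()) for d in (0,13,15,17)])
    for n in("jar_mid","spanner_mid","pin_head"):print(n,[(np.round(b["bbox"]),round(b["conf"],2)) for b in vision.spot_in(k,n)])
a=cv2.resize(t["color"][145:205,190:250],(400,400),interpolation=cv2.INTER_CUBIC)
b=cv2.resize(s["color"][180:240,185:245],(400,400),interpolation=cv2.INTER_CUBIC)
cv2.imwrite("pics/end.png",np.hstack([a,b]))
```

```text
top [(0, [207.0, 198.0]), (13, [205.0, 211.0]), (15, [205.0, 213.0]), (17, [204.0, 215.0])]
jar_mid [(array([213., 163., 228., 183.]), 0.56)]
spanner_mid [(array([129., 164., 179., 176.]), 0.56)]
pin_head [(array([247., 231., 254., 241.]), 0.47)]
scene [(0, [213.0, 158.0]), (13, [224.0, 150.0]), (15, [225.0, 149.0]), (17, [227.0, 148.0])]
jar_mid [(array([298., 136., 315., 168.]), 0.92)]
spanner_mid [(array([139., 238., 181., 275.]), 0.7)]
pin_head [(array([269., 218., 279., 227.]), 0.49), (array([213., 196., 227., 212.]), 0.43), (array([242., 170., 248., 177.]), 0.41)]
```

View pics/end.png

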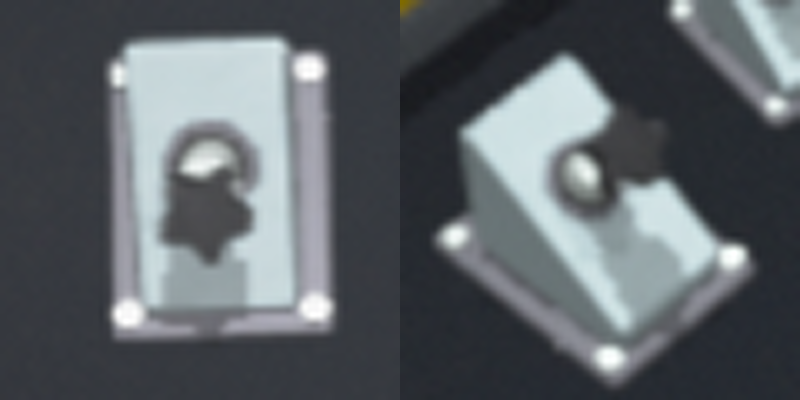

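The end picture shows the pin clearly further out: the head is at crop (207,216) in top against a predicted (205,213) for 15 mm, and at (636,146) in scene. The spanner and jar have not moved. I'll make one numeric check of the head's shift.

Run:
```python
from h import *
a=cv2.imread("pics/crop1.png",0);b=cv2.imread("pics/end.png",0)
for n,(x0,x1,y0,y1) in {"top":(150,270,140,290),"scene":(560,690,90,210)}.items():
    for th in (70,80,90):
        r=[]
        for im in(a,b):
            m=(im[y0:y1,x0:x1]<th).astype(np.uint8)
            k,l,st,c=cv2.connectedComponentsWithStats(cv2.morphologyEx(m,cv2.MORPH_OPEN,np.ones((17,17))))
            i=1+np.argmax(st[1:,4]);r.append((c[i]+[x0,y0]).round(1).tolist()+[int(st[i,4])])
        print(n,th,r)
t=vision.get_image("scene");c=t["color"][75:215,60:340];
for n in("jar_mid","hex_key_mid"):print([(np.round(d["bbox"]),round(d["conf"],2)) for d in vision.spot_in("top",n)+vision.spot_in("scene",n)])
q0=cv2.imread("pics/scene0.png");q1=cv2.resize(t["color"],(768,576))
f=cv2.absdiff(q0,q1).max(2);print("hex",f[255:300,420:462].max(),"jar",f[205:255,440:480].max(),"spanner",f[345:420,200:280].max())
```

```text
Traceback (most recent call last):
ValueError: attempt to get argmax of an empty sequence
```

Run:
```python
from h import *
a=cv2.imread("pics/crop1.png",0);b=cv2.imread("pics/end.png",0)
for th in (75,85,95):
    r=[]
    for im in(a,b):
        m=(im[110:290,150:270]<th).astype(np.uint8)
        k,l,st,c=cv2.connectedComponentsWithStats(cv2.morphologyEx(m,cv2.MORPH_OPEN,np.ones((11,11))))
        r.append([(np.round(c[i]+[150,110],1).tolist(),int(st[i,4])) for i in range(1,k)])
    print(th,r)
t=vision.get_image("scene")
q0=cv2.imread("pics/scene0.png");q1=cv2.resize(t["color"],(768,576))
f=cv2.absdiff(q0,q1).max(2);print("hex",f[255:300,420:462].max(),"jar",f[205:255,440:480].max(),"spanner",f[345:420,200:280].max())
```

```text
75 [[([229.5, 202.5], 142), ([188.2, 214.8], 376), ([217.0, 226.5], 154)], [([228.1, 221.4], 206), ([182.8, 227.7], 200), ([209.0, 241.9], 192)]]
85 [[([207.4, 197.3], 4199)], [([204.9, 214.3], 4084)]]
95 [[([207.3, 197.4], 4809)], [([204.5, 214.0], 4682)]]
hex 45 jar 30 spanner 8
```

Run:
```python
from h import *
t=vision.get_image("scene");q0=cv2.imread("pics/scene0.png")[190:310,400:500];q1=cv2.resize(t["color"],(768,576))[190:310,400:500]
cv2.imwrite("pics/by.png",cv2.resize(np.hstack([q0,q1]),None,fx=4,fy=4)[:480])
```

```text
(no output)
```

View pics/by.png

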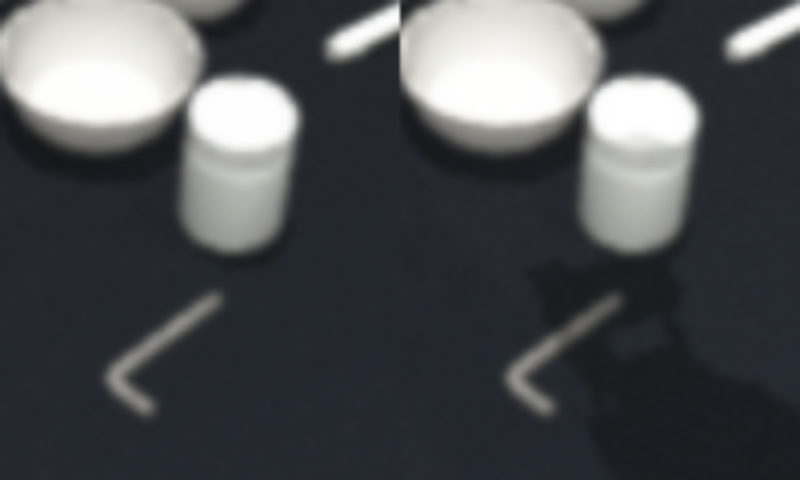

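The before and after crops show the jar (240,165 and 640,165) and the hex key in the same places; the difference is only the arm's shadow. I'm handing in.

```bash
python3 -c "
from bench import ctrl
print(ctrl.close_job())"
```

```text
the job is handed in; nothing more can be done
None
```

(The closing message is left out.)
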